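# Press a keyed shaft home in the pulley hub and hold it

### The job

Take the keyed shaft (the one with a key along its side and a pointer tab on its collar) out of the wooden stand, put its foot into the hub on the drive unit, turn it until the key slips into the keyway, and push it fully home against the ejector spring so that the collar lies on the hub face. Finish while still gripping the shaft and pressing it home, as if a colleague were about to tighten the set screw: do not let go. Leave the plain shaft and the other things on the bench where they are.

Things in the scene. Friction and masses are not known exactly. Their poses are not given: they have to be found in the camera images.
- keyed_shaft: The shaft to fit, 150 g: steel, 20 mm diameter, 38 mm long from its foot (3 mm chamfer) to the underside of a round collar 34 mm wide, 6 mm thick, with a grip head above. A key runs down its +x side and an 8 mm wide pointer tab on the collar, reaching 32 mm from the axis along +x, shows its direction from above. Origin: centre of the foot; z up the shaft. Starts upright in the stand.
- shaft_head (a point): Centre of the keyed shaft's black flat-sided grip head, 67 mm above the foot; the head is 30 mm along x, 24 mm along y (grip it across y) and 46 mm tall, from 44 to 90 mm above the foot. Axes as the shaft's.
- shaft_key (a point): Lower outer edge of the key on the keyed shaft, 15 mm from the axis along +x and 14 mm above the foot. The key is 6 mm wide (its lowest 2 mm only 4 mm) and reaches from 14 to 36 mm above the foot; below it the shaft is round.
- plain_shaft: A shaft of the same size and look, with the same head, but without key and pointer tab. Origin and axes as for the keyed shaft. Not needed: leave it in the stand.
- shaft_stand: Fixed wooden block, 60 (x) x 160 (y) x 30 mm, with two round holes at y = -50 and +50 mm of the block, 22 mm wide and 12 mm deep, in each of which a shaft stands loosely on its foot; which shaft stands in which hole varies. Origin: centre of the block's underside.
- drive_unit: Fixed grey gearbox, 132 x 112 mm, 40 mm tall, with a small lying motor on its -x side (to 109 mm from the origin) and on top a toothed aluminium pulley, 62 mm wide, 24 mm tall, whose 48 mm wide hub rises to 85 mm above the bench. The pulley does not turn. Origin: on the bench, under the axis of the hub's bore; +x points along the keyway.
- hub_mouth (a point): Centre of the bore at the hub's flat top face; z up, x along the keyway. Bore 22 mm wide, 45 mm deep; keyway 8 mm wide, to 17 mm from the axis along +x only: the shaft goes in one way round. Off the keyway the key rides on the hub face with the foot 14 mm down. Home: foot 38 mm below this point, collar on the hub face.
- ejector (a joint): Travel in m of the sprung ejector pin in the bore, 0 when up. The shaft's foot meets it 29 mm below the hub face and presses it down 9 mm to be home; it pushes back with about 6 N at first and 10.5 N there, and lifts the shaft again if it is let go.
- loupe: Black eye loupe, 35 mm wide, 27 mm tall, standing on the bench; origin at the centre of its underside. Leave alone.
- dust_blower: Dark red rubber dust blower, 55 mm wide, 137 mm tall, standing upright; origin at the centre of its underside. Leave alone.
- pot_b: Small pot with a green lid, 52 mm wide, 50 mm tall; origin at the centre of its underside. Leave alone.
- caliper: Caliper lying flat, 73 x 201 x 21 mm; origin at the centre of its underside. Leave alone.
Things that resemble listed ones, but are neither listed nor needed, are in the scene too. What is shaped like the keyed_shaft but blue is not meant.

How it is judged:
By the outcome, as a careful person would: the job done as asked, in the order asked, and still so for the second after the job is handed in, while the arm keeps its last pose, push and grip.
It also fails if it takes over 48 s, if anything falls off the work surface, if the arm or the gripper's body presses on something with over 40 N, if the wrist force passes 120 N, or if a joint passes its speed limit or range.

### The arm

A 7-joint arm with a two-finger parallel gripper is mounted at the origin on a cart in front of the work surface, level with it; the furniture and walls round the work are solid. World frame = base frame: x ahead of the robot, y to its left, z up, the work surface at z = 0. Lengths are in mm, angles in rad, forces in N, time in s.
With the tool pointing down it reaches from about 425 to 825 mm from the base axis. Payload 3.6 kg.
Tool frame: the origin (TCP) lies between the finger pads; the fingertips stand 19 mm ahead of it and the grasp point (between the pads) is the TCP; z points along the fingers, x is the direction in which the jaws open and shut, and the axes are right-handed (so a half turn about z gives the same grasp; the last joint's range is limited). The gripper opens to 85 mm and grips with 20 to 120 N. Pads are 22 mm wide; open, the fingers measure 114 mm over their backs; the gripper's body (76 mm by 85 mm) begins 54 mm behind the grasp point. The pads swing forward as they close: fully open they stand 13 mm farther back than shut.
Start: joints at [-1.214, 0.615, -0.013, 1.423, 0.008, 1.103, -0.04], TCP at [242.754, 602.938, 250.297] pointing down, gripper open.
Joint ranges: [-3.12, 3.12], [-0.3, 2.06], [-1.34, 1.32], [0.26, 2.42], [-1.36, 4.5], [0.01, 1.98], [-2.84, 2.84]. Speed limits (rad/s): [2.79, 2.79, 3.14, 3.14, 3.14, 3.14, 3.14].

### API

Orientations are given as a rotation vector (axis times angle).
In Python, from workcell import manip gives the robot as it stands. The module is installed in compiled form; this text tells all that it offers.
- The arm moves only by the tool step_arm, never from a script. Its argument "motion" is a list of rows, each a list of 3 entries, a list of its own where there are three numbers: the shift along the world's x, y, z in mm, then the turn, a rotation vector about the world's x, y, z in degrees, then the closure, from -1 (fully open) to 1 (shut). In form: [[[x, y, z], [wx, wy, wz], claw], ...]. A call has exactly 10 rows; each row shifts and turns the commanded pose from where the row before left it; what a row does not reach is not made up. A row lasts 1/10 s, in which the tool goes at most 50 mm and 8.59 degrees, less where a joint would pass 70% of its speed; a pose out of reach is approached as far as the arm can. A call is refused whole if a number of a shift passes 50 or a number of a turn 8.59, either way. A call with a gripper value outside its range is refused whole. The fingers move at their own pace and stop on an object; "squeeze" is the grip in N (left out, the last holds). Time passes only in rows, so rows that do not move let the fingers close, or fill a call up. It gives the time, the measured TCP pose, the force and the opening at its end, in the units of the state.
- manip.sense(): the state, without advancing time (a new reading comes with each control period).
- manip.grab_frame(name): name is "side" or "top" or "wrist"; returns a dict with "pixels" (384x512x3 uint8, red, green, blue), "mtx" (3x3 intrinsics, pixels), "pose" (4x4, takes a point from camera to world coordinates); the wrist camera has in their place "hand_eye" (4x4, takes a point from camera to tool coordinates, whose origin is the TCP and whose axes are the tool frame's). Camera axes: x right, y up, looking along -z (the intrinsics and any distortion apply to the point x, -y, -z); pixel columns grow to the right and rows downward; lengths in mm; the calibration is good to about 2 mm. A picture is of the moment at which its call begins: read the wrist's pose just before it. There is no depth.
- manip.close_job(): hands the job in, once; it reports no verdict.
The state is a dict: "t": time; "q": joint angles; "joint_velocities": joint speeds; "joint_efforts": joint torques, N m; "tcp_pos": TCP position; "eef_rot": TCP orientation; "force": force on the tool from outside, world axes, zero at the start; "torque": the same for the moment, N m; "width": finger opening in mm.
Only numpy, scipy, OpenCV 4.12 (cv2) and the standard library are available. Lean on these libraries where they do the work, as an engineer would, in place of code of your own. Each camera call takes 0.05 s, during which the arm holds its last target.

## Working session

There is one attempt and no reset: what is moved stays moved. The work goes in short steps, Python scripts to look and compute and a tool call to move; the robot and the scene stay as the last step left them, time stands still between calls to the robot, and variables do not carry over. Pictures are saved under pics/ and viewed, and the job is handed in when it is done.

Besides the shell and the picture viewer there is one more tool, called after "Call:" in YAML: its name, and indented under it one key for each argument. step_arm: Moves the arm, as the interface text tells. Its arguments: {"type":"object","properties":{"motion":{"type":"array","items":{"type":"array"}},"squeeze":{"type":"number"}},"required":["motion"]}

```bash
mkdir -p pics
python3 - <<'E'
from workcell import manip
import cv2,numpy as np
print(manip.sense())
for n in ["side","top","wrist"]:
    f=manip.grab_frame(n)
    cv2.imwrite(f"pics/{n}0.png",f["pixels"][:,:,::-1])
    print(n,{k:np.round(v,4).tolist() for k,v in f.items() if k!="pixels"})
    np.savez(f"pics/{n}0.npz",**f)
E
```

```text
{'t': 0.0, 'q': array([-1.21451673,  0.61590844, -0.01264237,  1.42495051,  0.00811265,
        1.10337956, -0.04040317]), 'joint_velocities': array([-9.59401181e-04,  4.48235400e-05,  7.44355837e-05, -8.98585706e-04,
       -1.16226381e-03, -4.65582583e-04, -1.54265351e-03]), 'joint_efforts': array([-1.25951942e-04, -4.69226217e+01,  2.59128269e-01, -1.71028161e+01,
        9.94988310e-03,  9.75045405e-03,  1.13406799e-05]), 'tcp_pos': array([242.48279592, 602.28692084, 249.12790003]), 'eef_rot': array([ 2.60214147,  1.75759736, -0.0033465 ]), 'force': array([ 0.11185918, -0.89488875,  0.31107242]), 'torque': array([ 0.01671991, -0.02991563,  0.00460654]), 'width': 85.73079738040552}
side {'mtx': [[373.314, 0.0, 259.3584], [0.0, 373.314, 195.248], [0.0, 0.0, 1.0]], 'pose': [[0.9235, 0.239, -0.3, 217.3975], [-0.3833, 0.5486, -0.743, -871.8527], [-0.013, 0.8012, 0.5982, 731.4457], [0.0, 0.0, 0.0, 1.0]]}
top {'mtx': [[480.0393, 0.0, 251.4408], [0.0, 480.0393, 188.0637], [0.0, 0.0, 1.0]], 'pose': [[-0.0172, 0.9895, -0.1433, 382.8552], [-0.9997, -0.0148, 0.0178, -35.3961], [0.0155, 0.1436, 0.9895, 1294.4003], [0.0, 0.0, 0.0, 1.0]]}
wrist {'mtx': [[327.238, 0.0, 252.467], [0.0, 327.238, 189.9], [0.0, 0.0, 1.0]], 'hand_eye': [[1.0, 0.0001, 0.0004, -0.5333], [0.0002, -0.9645, -0.2641, -65.917], [0.0004, 0.2641, -0.9645, -123.3686], [0.0, 0.0, 0.0, 1.0]]}
```

View pics/side0.png

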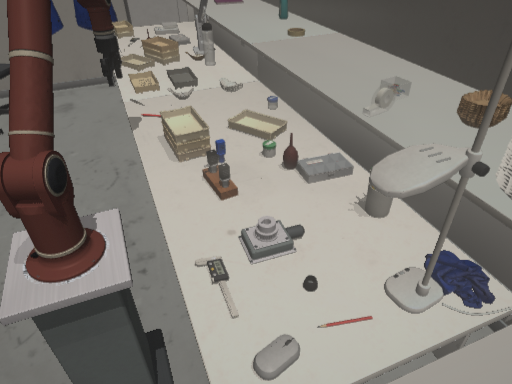

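View pics/top0.png

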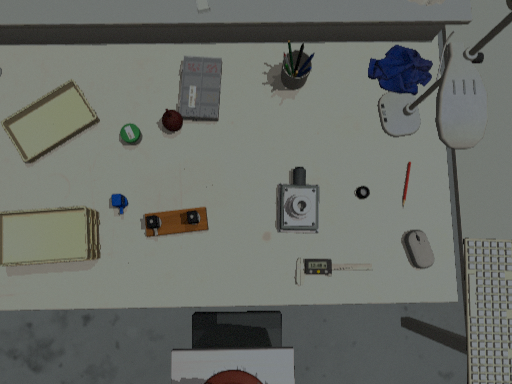

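View pics/wrist0.png

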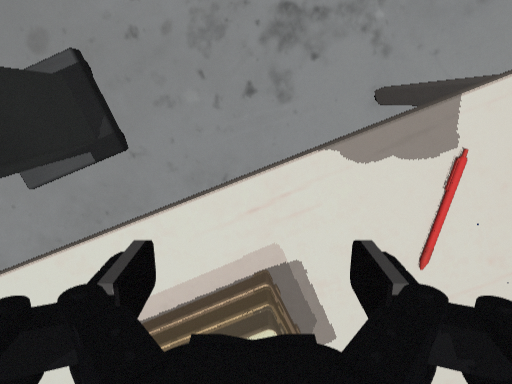

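Run:
```python
import cv2,numpy as np
t=cv2.imread("pics/top0.png")
a=cv2.resize(t[190:250,100:220],None,fx=6,fy=6,interpolation=cv2.INTER_CUBIC)
cv2.imwrite("pics/topA.png",a)
a=cv2.resize(t[155:245,260:340],None,fx=6,fy=6,interpolation=cv2.INTER_CUBIC)
cv2.imwrite("pics/topB.png",a)
s=cv2.imread("pics/side0.png")
a=cv2.resize(s[130:270,190:310],None,fx=4,fy=4,interpolation=cv2.INTER_CUBIC)
cv2.imwrite("pics/sideA.png",a)
```

```text
(no output)
```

View pics/topA.png

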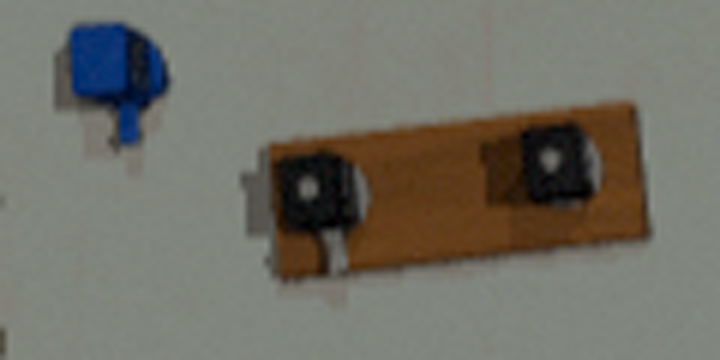

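View pics/topB.png

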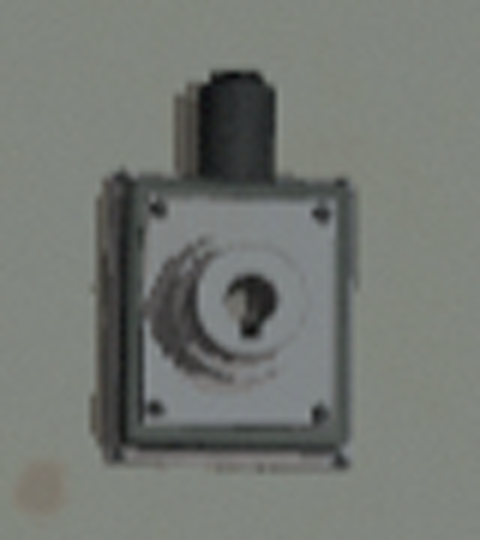

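View pics/sideA.png

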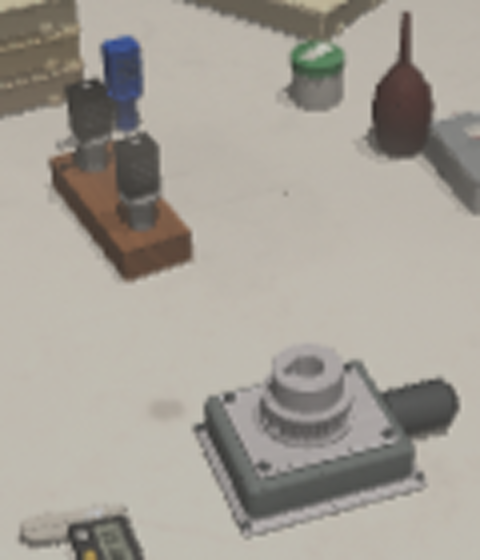

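```bash
cat > h.py <<'E'
import numpy as np
def ray(f,u,v):
    K=f["mtx"];d=np.array([(u-K[0,2])/K[0,0],-(v-K[1,2])/K[1,1],-1]);P=f["pose"]
    return P[:3,3],P[:3,:3]@d
def onz(f,u,v,z):
    o,d=ray(f,u,v);return o+d*(z-o[2])/d[2]
def proj(f,p):
    P=f["pose"];c=P[:3,:3].T@(np.asarray(p)-P[:3,3]);K=f["mtx"]
    return K[0,0]*c[0]/-c[2]+K[0,2],K[1,1]*-c[1]/-c[2]+K[1,2]
def wpose(f,s):
    from scipy.spatial.transform import Rotation as R
    T=np.eye(4);T[:3,:3]=R.from_rotvec(s["eef_rot"]).as_matrix();T[:3,3]=s["tcp_pos"]
    g=dict(f);g["pose"]=T@f["hand_eye"];return g
E
python3 - <<'E'
from h import *
import cv2
f=dict(np.load("pics/top0.npz"));s=dict(np.load("pics/side0.npz"))
def A(x,y):return 100+(x-2.5)/6,190+(y-2.5)/6
def B(x,y):return 260+(x-2.5)/6,155+(y-2.5)/6
print("head spot",onz(f,*A(308,188),108)," plain",onz(f,*A(550,158),108))
print("tab end",onz(f,*A(338,270),62))
print("hub outer c",onz(f,*B(250,299),85),"bore",onz(f,*B(250,299),85),"slot end",onz(f,*B(251,337),85))
# stand corners z=30
img=f["pixels"];hsv=cv2.cvtColor(img,cv2.COLOR_RGB2HSV)
m=((hsv[...,0]<15)&(hsv[...,1]>110)).astype(np.uint8);m[:190]=0;m[250:]=0;m[:,:130]=0;m[:,220:]=0
ys,xs=np.nonzero(m);r=cv2.minAreaRect(np.c_[xs,ys].astype(np.float32));
c=cv2.boxPoints(r);print(r);[print(onz(f,*p,30)) for p in c]
# gearbox motor & plate corners
for p in [(237,75),(237,185)]: print("motor",onz(f,*B(*p),30))
for p in [(142,192),(335,192),(142,428),(335,428)]: print("plate",onz(f,*B(*p),40))
sa=lambda x,y:(190+(x-1.5)/4,130+(y-1.5)/4)
print("side hub mouth",onz(s,*sa(306,367),85)); 
print("side keyed head top",onz(s,*sa(90,92),108))
E
```

```text
head spot [476.5284958  192.42190013 108.        ]  plain [487.30968589  93.20176627 108.        ]
tab end [445.06805901 188.09688371  62.        ]
hub outer c [ 514.17069525 -182.87873533   85.        ] bore [ 514.17069525 -182.87873533   85.        ] slot end [ 498.04075484 -182.78394699   85.        ]
((175.63330078125, 221.4440460205078), (22.399301528930664, 61.836368560791016), 83.1572265625)
[501.1930293  226.82443118  30.        ]
[518.17332803  65.41406364  30.        ]
[459.38392484  58.61088448  30.        ]
[442.75883648 218.99770201  30.        ]
motor [ 620.91215927 -186.99525052   30.        ]
motor [ 571.18620586 -185.43123857   30.        ]
plate [ 567.19950665 -142.2056562    40.        ]
plate [ 565.9319279  -227.45736639   40.        ]
plate [ 463.30464906 -139.43154784   40.        ]
plate [ 461.94370097 -223.67634751   40.        ]
side hub mouth [ 513.74803477 -182.76555163   85.        ]
side keyed head top [477.18805758 182.46736551 108.        ]
```

Call:
step_arm:
  motion:
    - [[23.4, -41, -4], [0, 0, 3], 0.0]
    - [[23.4, -41, -4], [0, 0, 3], 0.0]
    - [[23.4, -41, -4], [0, 0, 3], 0.0]
    - [[23.4, -41, -4], [0, 0, 3], 0.0]
    - [[23.4, -41, -4], [0, 0, 3], 0.0]
    - [[23.4, -41, -4], [0, 0, 3], 0.0]
    - [[23.4, -41, -4], [0, 0, 3], 0.0]
    - [[23.4, -41, -4], [0, 0, 3], 0.0]
    - [[23.4, -41, -4], [0, 0, 3], 0.0]
    - [[23.4, -41, -4], [0, 0, 3], 0.0]

```text
t: 1.15
tcp_pos: [477.4, 191.2, 210.1]
eef_rot: [-2.057, -2.375, 0.0]
force: [-0.3, 1.0, -1.0]
width: 42.8
```

```bash
cat > snap.py <<'E'
import sys
from workcell import manip
import cv2,numpy as np
from h import *
from scipy.spatial.transform import Rotation as R
def state():
    s=manip.sense();x=R.from_rotvec(s["eef_rot"]).as_matrix()
    print("t",s["t"],"tcp",s["tcp_pos"].round(2),"xhead",np.degrees(np.arctan2(x[1,0],x[0,0])).round(2),"z",x[:,2].round(4),"F",s["force"].round(2),"M",s["torque"].round(2),"w",round(s["width"],1),"q7",s["q"].round(2))
    return s
def snap(n,tag):
    s=manip.sense();f=manip.grab_frame(n)
    if n=="wrist": f=wpose(f,s)
    cv2.imwrite(f"pics/{n}{tag}.png",f["pixels"][:,:,::-1]);np.savez(f"pics/{n}{tag}.npz",**f);return f
if __name__=="__main__":
    state()
    for n in sys.argv[2:]: snap(n,sys.argv[1])
E
python3 snap.py 1 wrist
```

```text
t 1.15 tcp [477.36 191.16 210.13] xhead 98.2 z [-0. -0. -1.] F [-0.34  1.02 -0.96] M [ 0.06 -0.11  0.  ] w 42.8 q7 [-0.34  0.46 -0.13  1.86  0.08  0.83  1.21]
```

View pics/wrist1.png

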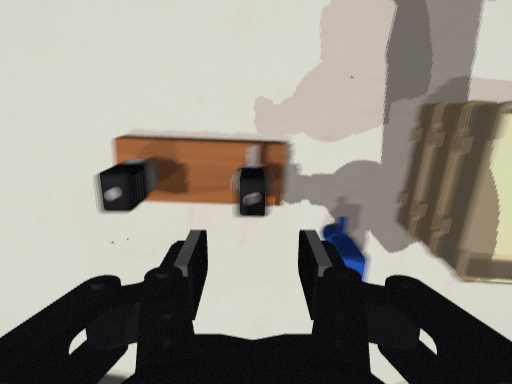

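```bash
python3 snap.py 2 wrist
python3 - <<'E'
import cv2
i=cv2.imread("pics/wrist2.png")[120:280,80:380]
cv2.imwrite("pics/w2c.png",cv2.resize(i,None,fx=2.6,fy=2.6,interpolation=cv2.INTER_CUBIC))
E
```

```text
t 1.2 tcp [482.3  179.92 209.29] xhead 97.39 z [ 0.0024 -0.0088 -1.    ] F [ 3.85 -6.64 -0.58] M [-0.48 -0.19 -0.04] w 42.6 q7 [-0.33  0.46 -0.11  1.86  0.08  0.83  1.22]
```

View pics/w2c.png

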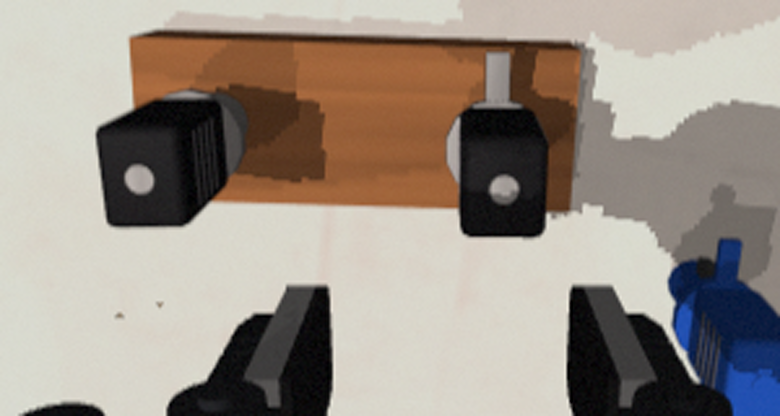

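Call:
step_arm:
  motion:
    - [[0, 0, 0], [0, 0, 0], 0.0]
    - [[0, 0, 0], [0, 0, 0], 0.0]
    - [[0, 0, 0], [0, 0, 0], 0.0]
    - [[0, 0, 0], [0, 0, 0], 0.0]
    - [[0, 0, 0], [0, 0, 0], 0.0]
    - [[0, 0, 0], [0, 0, 0], 0.0]
    - [[0, 0, 0], [0, 0, 0], 0.0]
    - [[0, 0, 0], [0, 0, 0], 0.0]
    - [[0, 0, 0], [0, 0, 0], 0.0]
    - [[0, 0, 0], [0, 0, 0], 0.0]

```text
t: 2.25
tcp_pos: [476.8, 192.9, 210.3]
eef_rot: [2.06, 2.372, -0.0]
force: [0.0, 0.2, -0.4]
width: 42.7
```

```bash
python3 snap.py 3 wrist
python3 - <<'E'
import cv2
i=cv2.imread("pics/wrist3.png")[120:280,80:380]
cv2.imwrite("pics/w3c.png",cv2.resize(i,None,fx=2.6,fy=2.6,interpolation=cv2.INTER_CUBIC))
E
```

```text
t 2.25 tcp [476.78 192.89 210.31] xhead 98.06 z [-0. -0. -1.] F [ 0.02  0.18 -0.35] M [-0.    0.02 -0.01] w 42.7 q7 [-0.34  0.46 -0.13  1.86  0.08  0.83  1.21]
```

View pics/w3c.png

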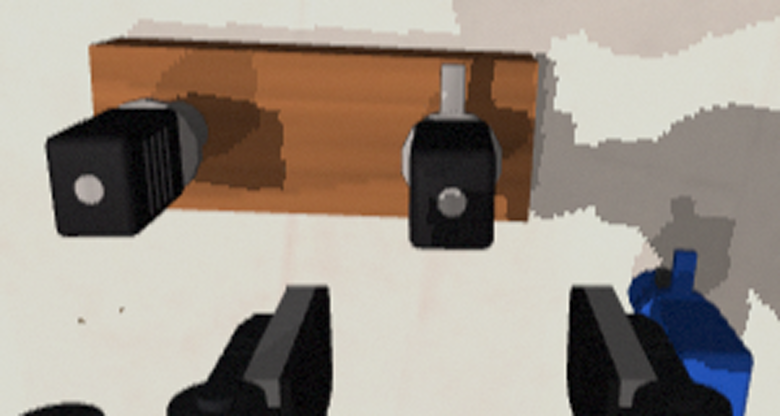

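Run:
```python
from h import *
f=dict(np.load("pics/wrist3.npz"))
C=lambda x,y:(80+(x-.8)/2.6,120+(y-.8)/2.6)
p=onz(f,*C(452,201.5),108);print("spot",p)
t=onz(f,*C(453,66),62);b=onz(f,*C(453,113),62);print("tab",t,b,np.degrees(np.arctan2(*(t-b)[1::-1])),np.degrees(np.arctan2(*(t-p)[1::-1])),np.hypot(*(t-p)[:2]))
l=onz(f,*C(415,247),108);r=onz(f,*C(491,247),108);print(l,r,np.degrees(np.arctan2(*(r-l)[1::-1])),np.hypot(*(r-l)[:2]))
q=onz(f,*C(90,189),108);print("plain",q)
```

```text
spot [477.68798465 192.81185214 108.        ]
tab [446.53202972 188.81574791  62.        ] [461.58742013 190.96396509  62.        ] -171.87941895788617 -172.69107239815017 31.411182343353175
[492.34014774 184.40298006 108.        ] [489.34557651 205.53310525 108.        ] 98.0662680717102 21.341266308178422
plain [488.12727751  93.5113519  108.        ]
```

Call:
step_arm:
  motion:
    - [[0, 0, -10], [0, 0, 0], 0.0]
    - [[0.5, -0.2, -15], [0, 0, 0], 0.0]
    - [[0, 0, -20], [0, 0, 0], 0.0]
    - [[0, 0, -20], [0, 0, 0], 0.0]
    - [[0, 0, -20], [0, 0, 0], 0.0]
    - [[0, 0, -15], [0, 0, 0], 0.0]
    - [[0, 0, -12], [0, 0, 0], 0.0]
    - [[0, 0, -8], [0, 0, 0], 0.0]
    - [[0, 0, -3], [0, 0, 0], 0.0]
    - [[0, 0, 0], [0, 0, 0], 0.0]

```text
t: 3.3
tcp_pos: [477.3, 192.8, 87.1]
eef_rot: [-2.06, -2.372, 0.0]
force: [0.6, -0.0, 0.5]
width: 43.2
```

Call:
step_arm:
  motion:
    - [[0, 0, 0], [0, 0, 0], 0.0]
    - [[0, 0, 0], [0, 0, 0], 0.0]
    - [[0, 0, 0], [0, 0, 0], 0.3]
    - [[0, 0, 0], [0, 0, 0], 0.5]
    - [[0, 0, 0], [0, 0, 0], 0.7]
    - [[0, 0, 0], [0, 0, 0], 1]
    - [[0, 0, 0], [0, 0, 0], 1]
    - [[0, 0, 0], [0, 0, 0], 1]
    - [[0, 0, 0], [0, 0, 0], 1]
    - [[0, 0, 0], [0, 0, 0], 1]
  squeeze: 70

```text
t: 4.3
tcp_pos: [477.6, 193.0, 87.9]
eef_rot: [2.059, 2.372, 0.001]
force: [-0.8, 0.1, 5.2]
width: 23.4
```

```bash
python3 snap.py 4 wrist side
```

```text
t 4.3 tcp [477.56 192.98  87.86] xhead 98.07 z [ 9.e-04  4.e-04 -1.e+00] F [-0.82  0.05  5.2 ] M [0.02 0.22 0.04] w 23.4 q7 [-0.36  0.64 -0.1   1.98  0.11  0.53  1.17]
```

View pics/wrist4.png

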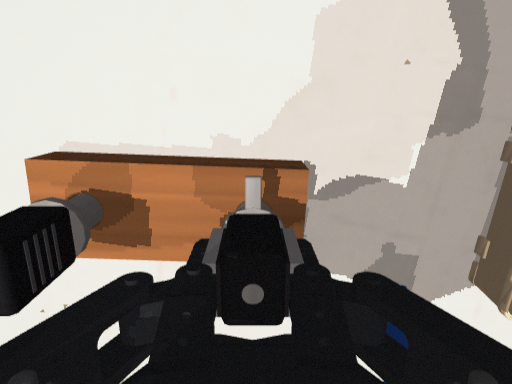

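Call:
step_arm:
  motion:
    - [[0, 0, 5], [0, 0, 0], 1]
    - [[0, 0, 10], [0, 0, 0], 1]
    - [[0, 0, 20], [0, 0, 0], 1]
    - [[0, 0, 25], [0, 0, 0], 1]
    - [[0, -5, 25], [0, 0, 0], 1]
    - [[3, -15, 18], [0, 0, 0], 1]
    - [[6, -25, 5], [0, 0, -1], 1]
    - [[8, -30, 0], [0, 0, -1], 1]
    - [[8, -30, 0], [0, 0, -1], 1]
    - [[8, -30, 0], [0, 0, -1], 1]

```text
t: 5.4
tcp_pos: [509.9, 56.4, 195.6]
eef_rot: [-2.141, -2.298, 0.001]
force: [0.0, -0.7, -1.7]
width: 23.4
```

Call:
step_arm:
  motion:
    - [[8, -30, 0], [0, 0, -1], 1]
    - [[8, -30, 0], [0, 0, -1], 1]
    - [[8, -30, 0], [0, 0, -1], 1]
    - [[8, -30, 0], [0, 0, -1], 1]
    - [[8, -30, 0], [0, 0, -1], 1]
    - [[8, -30, 0], [0, 0, -1], 1]
    - [[8, -28, 0], [0, 0, 0], 1]
    - [[8, -20, 0], [0, 0, 0], 1]
    - [[0, -10, 0], [0, 0, 0], 1]
    - [[0, -3, 0], [0, 0, 0], 1]

```text
t: 6.4
tcp_pos: [573.2, -184.5, 195.0]
eef_rot: [-2.26, -2.181, 0.002]
force: [-1.2, 0.0, -2.2]
width: 23.1
```

Call:
step_arm:
  motion:
    - [[0, 0, 0], [0, 0, 0], 1]
    - [[0, 0, 0], [0, 0, 0], 1]
    - [[0, 0, 0], [0, 0, 0], 1]
    - [[0, 0, 0], [0, 0, 0], 1]
    - [[0, 0, 0], [0, 0, 0], 1]
    - [[0, 0, 0], [0, 0, 0], 1]
    - [[0, 0, 0], [0, 0, 0], 1]
    - [[0, 0, 0], [0, 0, 0], 1]
    - [[0, 0, 0], [0, 0, 0], 1]
    - [[0, 0, 0], [0, 0, 0], 1]

```text
t: 7.4
tcp_pos: [574.3, -183.3, 195.3]
eef_rot: [2.259, 2.184, -0.0]
force: [-0.7, 0.1, -1.4]
width: 23.4
```

```bash
python3 snap.py 5 wrist side
```

```text
t 7.4 tcp [ 574.25 -183.3   195.29] xhead 88.07 z [-0.e+00 -1.e-04 -1.e+00] F [-0.7   0.14 -1.37] M [-0.02 -0.05  0.02] w 23.4 q7 [ 0.31  0.6  -0.06  1.64  0.05  0.91  1.77]
```

View pics/wrist5.png

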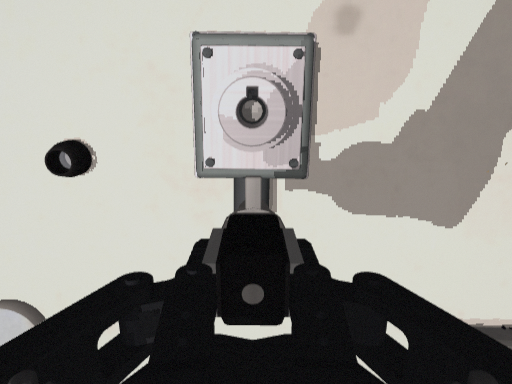

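Run:
```python
import cv2
w=cv2.imread("pics/wrist5.png")
cv2.imwrite("pics/w5a.png",cv2.resize(w[150:330,190:320],None,fx=4,fy=3.3,interpolation=cv2.INTER_CUBIC))
cv2.imwrite("pics/w5b.png",cv2.resize(w[60:165,190:320],None,fx=5,fy=5,interpolation=cv2.INTER_CUBIC))
i=cv2.imread("pics/side5.png")[100:300,190:340]
cv2.imwrite("pics/s5.png",cv2.resize(i,None,fx=3,fy=3,interpolation=cv2.INTER_CUBIC))
```

```text
(no output)
```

View pics/w5a.png

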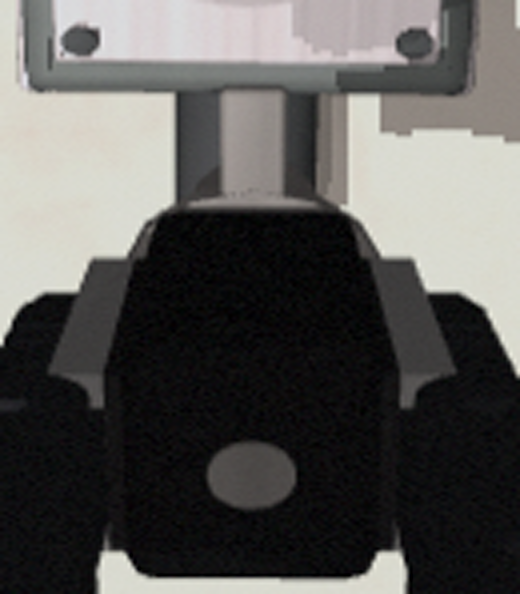

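View pics/w5b.png

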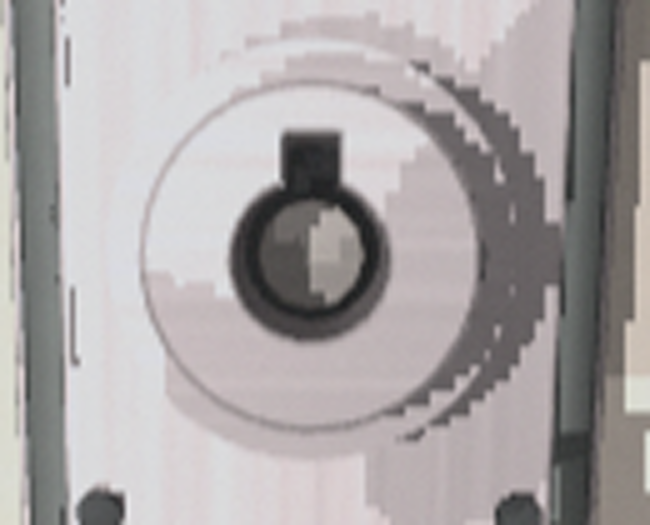

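View pics/s5.png

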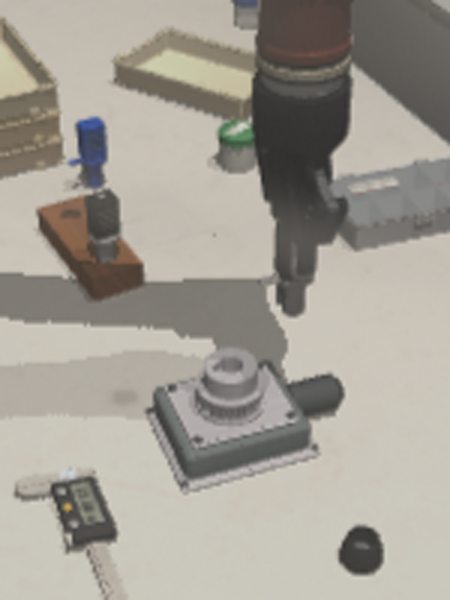

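Run:
```python
from h import *
import cv2
f=dict(np.load("pics/wrist5.npz"))
C=lambda x,y:(190+(x-2)/5,60+(y-2)/5)
A=lambda x,y:(190+(x-1.5)/4,150+(y-1.15)/3.3)
h=lambda a,b:np.degrees(np.arctan2(*(b-a)[1::-1]))
c=onz(f,*C(310.5,256),85);b=onz(f,*C(310,260),85);k=onz(f,*C(311,131),85)
L=onz(f,*C(140,256),85);R=onz(f,*C(480,256),85);print("hub",c,"bore",b,"key end",k,"head",h(c,k),np.hypot(*(k-c)[:2]),"dia",np.hypot(*(R-L)[:2]))
kl=[onz(f,*C(281,131),85),onz(f,*C(341,131),85)];print("kw width",np.hypot(*(kl[1]-kl[0])[:2]),h(*kl)+90)
# plate screws z=40
s=[onz(f,*p,40) for p in [(207,52.5),(298,54),(210.5,162.5),(293.5,163)]]
for p in s:print(p)
print(h(s[2],s[0]),h(s[3],s[1]),h(s[0],s[1]),h(s[2],s[3]))
# tool: head spot z=foot+90 ; foot z =195.3-69.9
z0=195.3-69.9
sp=onz(f,*A(251.5,475),z0+90);t1=onz(f,*A(251.5,195),z0+44);t2=onz(f,*A(252.5,92),z0+44)
print("spot",sp,"tabtip",t2,h(sp,t2),np.hypot(*(t2-sp)[:2]))
print("tab vis",t1)
g=np.array([574.25,-183.3])
```

```text
hub [ 515.08643311 -182.7190495    85.        ] bore [ 515.62427338 -182.80714489   85.        ] key end [ 498.54266714 -182.07956072   85.        ] head 177.78637004047107 16.55612087559178 dia 47.216352531198886
kw width 8.172072243704571 178.0560741918589
[ 470.35680017 -216.72390359   40.        ]
[ 473.9115872  -144.70170586   40.        ]
[ 558.59088055 -219.93302266   40.        ]
[ 561.44885544 -148.33903194   40.        ]
177.91704103993618 177.6206292258162 87.17435524893338 87.7140120264116
spot [ 574.84479608 -184.12268754  215.4       ] tabtip [ 542.94260385 -182.94764974  169.4       ] 177.8906062063914 31.923824696279645
tab vis [ 558.31770307 -183.58578309  169.4       ]
```

Call:
step_arm:
  motion:
    - [[-3, 0.2, 0], [0, 0, 0], 1]
    - [[-7, 0.2, 0], [0, 0, 0], 1]
    - [[-10, 0.2, 0], [0, 0, 0], 1]
    - [[-12, 0.2, 0], [0, 0, 0], 1]
    - [[-12, 0.2, 0], [0, 0, 0], 1]
    - [[-9, 0.2, -5], [0, 0, 0], 1]
    - [[-5, 0, -10], [0, 0, 0], 1]
    - [[-1.7, 0, -10], [0, 0, 0], 1]
    - [[0, 0, -7], [0, 0, -0.1], 1]
    - [[0, 0, -3], [0, 0, -0.1], 1]
  squeeze: 90

```text
t: 8.5
tcp_pos: [514.3, -181.8, 159.2]
eef_rot: [-2.261, -2.179, 0.001]
force: [0.4, -0.6, -1.1]
width: 23.2
```

Call:
step_arm:
  motion:
    - [[0, 0, 0], [0, 0, 0], 1]
    - [[0, 0, 0], [0, 0, 0], 1]
    - [[0, 0, 0], [0, 0, 0], 1]
    - [[0, 0, 0], [0, 0, 0], 1]
    - [[0, 0, 0], [0, 0, 0], 1]
    - [[0, 0, 0], [0, 0, 0], 1]
    - [[0, 0, 0], [0, 0, 0], 1]
    - [[0, 0, 0], [0, 0, 0], 1]
    - [[0, 0, 0], [0, 0, 0], 1]
    - [[0, 0, 0], [0, 0, 0], 1]

```text
t: 9.5
tcp_pos: [514.6, -182.1, 160.3]
eef_rot: [-2.262, -2.18, 0.0]
force: [0.2, -0.4, -1.3]
width: 23.1
```

```bash
python3 snap.py 6 wrist side;  python3 - <<'E'
import cv2
w=cv2.imread("pics/wrist6.png")
cv2.imwrite("pics/w6a.png",cv2.resize(w[100:330,170:340],None,fx=3,fy=2.6,interpolation=cv2.INTER_CUBIC))
i=cv2.imread("pics/side6.png")[150:270,220:320]
cv2.imwrite("pics/s6.png",cv2.resize(i,None,fx=5,fy=5,interpolation=cv2.INTER_CUBIC))
E
```

```text
t 9.5 tcp [ 514.55 -182.08  160.27] xhead 87.87 z [-1.e-04 -0.e+00 -1.e+00] F [ 0.22 -0.42 -1.3 ] M [ 0.04 -0.01 -0.02] w 23.1 q7 [ 0.34  0.56 -0.06  1.83  0.05  0.75  1.78]
```

View pics/w6a.png

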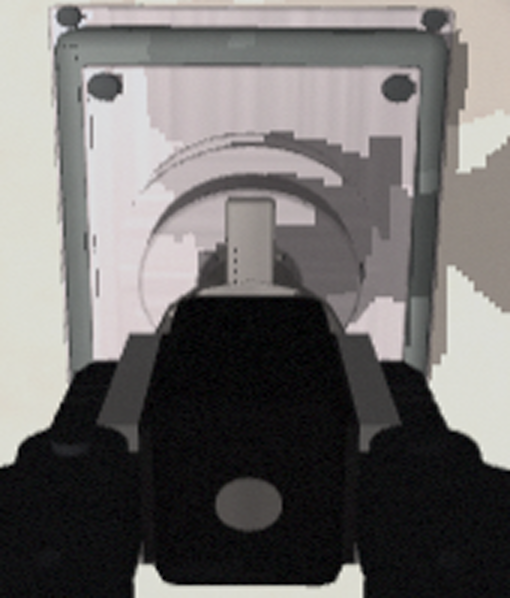

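View pics/s6.png

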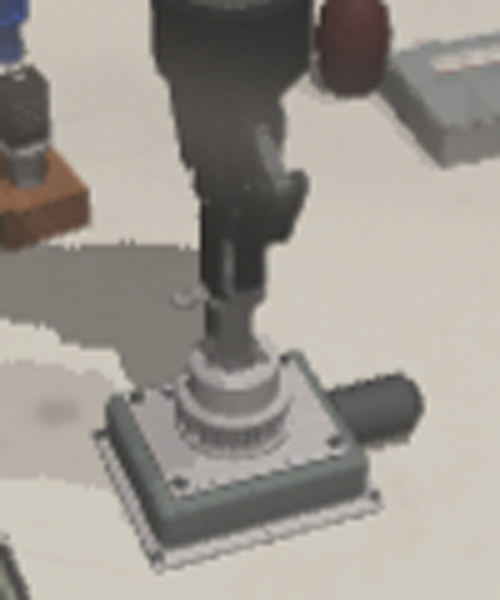

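Call:
step_arm:
  motion:
    - [[0, 0, -1.3], [0, 0, 0], 1]
    - [[0, 0, -1.3], [0, 0, 0], 1]
    - [[0, 0, -1.3], [0, 0, 0], 1]
    - [[0, 0, -1.3], [0, 0, 0], 1]
    - [[0, 0, -1.3], [0, 0, 0], 1]
    - [[0, 0, -1.3], [0, 0, 0], 1]
    - [[0, 0, -1.3], [0, 0, 0], 1]
    - [[0, 0, -1.3], [0, 0, 0], 1]
    - [[0, 0, -1.3], [0, 0, 0], 1]
    - [[0, 0, -1.3], [0, 0, 0], 1]

```text
t: 10.6
tcp_pos: [514.6, -182.1, 147.2]
eef_rot: [2.262, 2.18, -0.0]
force: [-0.8, -0.8, -2.1]
width: 22.8
```

```bash
python3 snap.py 7
```

```text
t 10.6 tcp [ 514.57 -182.05  147.21] xhead 87.87 z [-0.e+00 -1.e-04 -1.e+00] F [-0.84 -0.78 -2.06] M [ 0.01 -0.01  0.06] w 22.8 q7 [ 0.34  0.58 -0.06  1.85  0.05  0.72  1.78]
```

Call:
step_arm:
  motion:
    - [[0, 0, -1.2], [0, 0, 0], 1]
    - [[0, 0, -1.2], [0, 0, 0], 1]
    - [[0, 0, -1.2], [0, 0, 0], 1]
    - [[0, 0, -1.2], [0, 0, 0], 1]
    - [[0, 0, -1.2], [0, 0, 0], 1]
    - [[0, 0, -1.2], [0, 0, 0], 1]
    - [[0, 0, -1.2], [0, 0, 0], 1]
    - [[0, 0, -1.2], [0, 0, 0], 1]
    - [[0, 0, -1.2], [0, 0, 0], 1]
    - [[0, 0, -1.2], [0, 0, 0], 1]

```text
t: 11.6
tcp_pos: [514.5, -182.0, 135.2]
eef_rot: [-2.262, -2.18, 0.0]
force: [0.3, 0.4, -1.5]
width: 22.7
```

```bash
python3 snap.py 8
```

```text
t 11.6 tcp [ 514.55 -182.05  135.2 ] xhead 87.87 z [-1.e-04 -0.e+00 -1.e+00] F [ 0.29  0.44 -1.47] M [-0.03  0.01  0.  ] w 22.7 q7 [ 0.34  0.6  -0.06  1.86  0.06  0.69  1.78]
```

Call:
step_arm:
  motion:
    - [[0, 0, -1.5], [0, 0, 0], 1]
    - [[0, 0, -1.5], [0, 0, 0], 1]
    - [[0, 0, -1.5], [0, 0, 0], 1]
    - [[0, 0, -1.5], [0, 0, 0], 1]
    - [[0, 0, -1.5], [0, 0, 0], 1]
    - [[0, 0, -1.5], [0, 0, 0], 1]
    - [[0, 0, -1.5], [0, 0, 0], 1]
    - [[0, 0, -1.5], [0, 0, 0], 1]
    - [[0, 0, -1.5], [0, 0, 0], 1]
    - [[0, 0, -1], [0, 0, 0], 1]

```text
t: 12.6
tcp_pos: [514.6, -182.0, 121.4]
eef_rot: [2.262, 2.18, 0.0]
force: [-2.2, 1.8, 5.8]
width: 23.1
```

Call:
step_arm:
  motion:
    - [[0, 0, -0.7], [0, 0, 0], 1]
    - [[0, 0, -0.7], [0, 0, 0], 1]
    - [[0, 0, -0.7], [0, 0, 0], 1]
    - [[0, 0, -0.7], [0, 0, 0], 1]
    - [[0, 0, -0.7], [0, 0, 0], 1]
    - [[0, 0, 0], [0, 0, 0], 1]
    - [[0, 0, 0], [0, 0, 0], 1]
    - [[0, 0, 0], [0, 0, 0], 1]
    - [[0, 0, 0], [0, 0, 0], 1]
    - [[0, 0, 0], [0, 0, 0], 1]

```text
t: 13.6
tcp_pos: [514.7, -182.1, 118.4]
eef_rot: [2.262, 2.179, 0.0]
force: [-1.9, 1.0, 8.3]
width: 23.4
```

```bash
python3 snap.py 9
```

```text
t 13.6 tcp [ 514.66 -182.07  118.35] xhead 87.87 z [ 6.e-04 -3.e-04 -1.e+00] F [-1.9   1.    8.26] M [0.19 0.59 0.05] w 23.4 q7 [ 0.34  0.62 -0.06  1.87  0.06  0.65  1.78]
```

Call:
step_arm:
  motion:
    - [[0, 0, -0.5], [0, 0, 0], 1]
    - [[0, 0, -0.5], [0, 0, 0], 1]
    - [[0, 0, -0.5], [0, 0, 0], 1]
    - [[0, 0, -0.5], [0, 0, 0], 1]
    - [[0, 0, -0.5], [0, 0, 0], 1]
    - [[0, 0, 0], [0, 0, 0], 1]
    - [[0, 0, 0], [0, 0, 0], 1]
    - [[0, 0, 0], [0, 0, 0], 1]
    - [[0, 0, 0], [0, 0, 0], 1]
    - [[0, 0, 0], [0, 0, 0], 1]

```text
t: 14.6
tcp_pos: [514.7, -182.1, 117.0]
eef_rot: [2.262, 2.179, 0.0]
force: [-4.2, 1.3, 14.2]
width: 23.4
```

```bash
python3 snap.py 10
```

```text
t 14.6 tcp [ 514.68 -182.06  116.98] xhead 87.87 z [ 9.e-04 -5.e-04 -1.e+00] F [-4.15  1.3  14.24] M [ 0.33  1.   -0.01] w 23.4 q7 [ 0.34  0.63 -0.06  1.87  0.06  0.64  1.78]
```

Call:
step_arm:
  motion:
    - [[-0.1, 0, -0.4], [0, 0, 0], 1]
    - [[0, 0, -0.4], [0, 0, 0], 1]
    - [[0, 0, -0.4], [0, 0, 0], 1]
    - [[0, 0, 0], [0, 0, 0], 1]
    - [[0, 0, 0], [0, 0, 0], 1]
    - [[0, 0, 0], [0, 0, 0], 1]
    - [[0, 0, 0], [0, 0, 0], 1]
    - [[0, 0, 0], [0, 0, 0], 1]
    - [[0, 0, 0], [0, 0, 0], 1]
    - [[0, 0, 0], [0, 0, 0], 1]

```text
t: 15.6
tcp_pos: [514.7, -182.0, 116.9]
eef_rot: [2.261, 2.179, 0.001]
force: [-5.6, 2.7, 22.4]
width: 22.9
```

```bash
python3 snap.py 11 wrist side;  python3 - <<'E'
import cv2
w=cv2.imread("pics/wrist11.png")
cv2.imwrite("pics/w11a.png",cv2.resize(w[100:330,170:340],None,fx=3,fy=2.6,interpolation=cv2.INTER_CUBIC))
i=cv2.imread("pics/side11.png")[150:270,220:320]
cv2.imwrite("pics/s11.png",cv2.resize(i,None,fx=5,fy=5,interpolation=cv2.INTER_CUBIC))
E
```

```text
t 15.6 tcp [ 514.67 -182.03  116.92] xhead 87.86 z [ 1.4e-03 -6.0e-04 -1.0e+00] F [-5.57  2.65 22.41] M [ 0.49  1.38 -0.02] w 22.9 q7 [ 0.34  0.63 -0.06  1.87  0.06  0.64  1.78]
```

View pics/w11a.png

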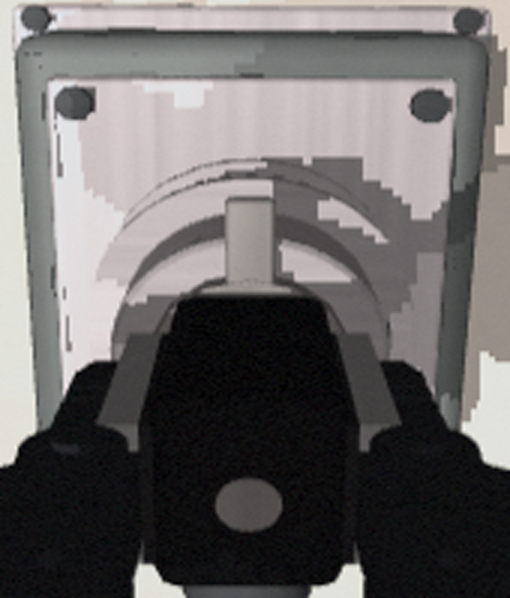

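View pics/s11.png

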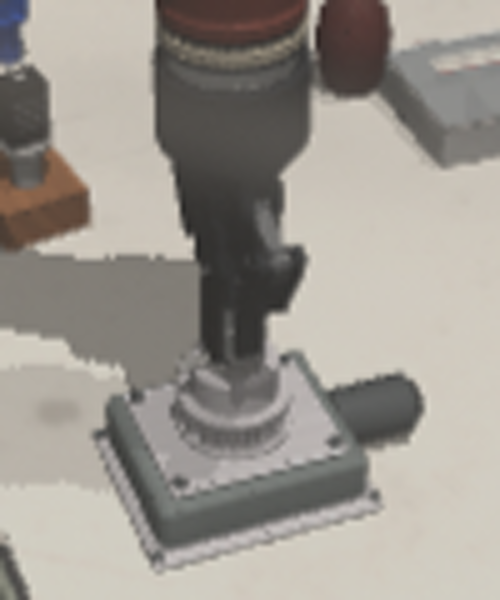

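Run:
```python
from workcell import manip
print(manip.close_job()); s=manip.sense(); print(s["t"],s["tcp_pos"],s["force"],s["width"])
```

```text
the job is handed in; nothing more can be done
None
the job is handed in; nothing more can be done
```

The keyed shaft is out of the stand and pushed home in the hub, and I handed the job in at about 15.7 s with the arm still gripping it and pressing down. I didn't touch the plain shaft or anything else on the bench.

- **Alignment:** before insertion I turned the shaft about 10°. The tab then pointed along 177.9° and the keyway along 177.8°, so the key slid straight in with no contact force and I didn't have to search for the keyway on the hub face.
- **Seating:** at the end the TCP (grasp point) was at 116.9 mm, the height I had worked out for the collar lying on the hub face. The last 1.2 mm of commanded push moved it only 0.06 mm while the upward force rose from 14 to 22 N. That is well above the 10.5 N from the spring, so the collar is on the hub face.
- **Pictures:** the last wrist and side views show the collar at the hub with the tab over the keyway. The head had not moved in the jaws, which were 22.9 mm apart with a 90 N squeeze.
- **Side load:** a side force of about 6 N and a moment of about 1.5 N m remained, well within limits. No other check disagreed, but I could not read the state again after handing in.

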